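# Lock the biscuit tin with its T-key

## Robot

A 6-joint arm with a two-finger parallel gripper is mounted at the origin on the work surface. World frame = base frame: x ahead of the robot, y to its left, z up, the work surface at z = 0. Lengths are in m, angles in rad, forces in N, time in s.
With the tool pointing down it reaches from about 0.35 to 0.975 m from the base axis. Payload 7.1 kg.
Tool frame: the origin (TCP) lies at the very end of the fingers, on their centre line; the grasp point (between the pads) lies 19 mm behind it; z points along the fingers, y is the line along which they close (so a half turn about z gives the same grasp; the last joint's range is limited). The gripper opens to 88 mm and grips with 3 to 60 N. Pads are 20 mm wide; open, the fingers measure 115 mm over their backs; the gripper's body (75 mm by 178 mm) begins 61 mm behind the grasp point.
Start: joints at [1.222, 0.423, 1.63, -0, 1.089, -0.019], TCP at [0.202, 0.591, 0.223] pointing down, gripper open.
Joint ranges: [-3, 3], [-0.9, 2.11], [0.09, 2.58], [-1.31, 4.45], [0.11, 2.69], [-2.54, 2.54]. Speed limits (rad/s): [2.39, 2.39, 3.01, 3.14, 3.14, 3.14].

## Interface

Orientations are given as a rotation vector (axis times angle).
In Python, from rig import arm gives the robot as it stands. The module is installed in compiled form; this text tells all that it offers.
- The arm moves only by the tool drive_tool, never from a script. Its argument "motion" is a list of rows, each an object with "hand": the opening, from 0 (shut) to 1 (fully open); "xyz": the shift along the world's x, y, z in m, a list of three; "spin": the turn about the world's z in rad. A call has 1 to 5 rows; each row is the pose to reach, as a shift and turn from the pose commanded when the call began; what a row does not reach only later rows make up. A row lasts 1/10 s, in which the tool goes at most 50 mm and 8.59 degrees, less where a joint would pass 70% of its speed; a pose out of reach is approached as far as the arm can. A call with a gripper value outside its range is refused whole. The fingers move at their own pace and stop on an object; the grip force is fixed at half the most. Time passes only in rows, so rows that repeat a pose let the fingers close. It gives the time, the measured TCP pose, the force, the opening and the grip force at its end, in the units of the state.
- arm.observe(): the state, without advancing time (a new reading comes with each control period).
- arm.capture(name): name is "side" or "top"; returns (picture, depth): 384x512x3 uint8, red, green, blue; 384x512 float32, m along the optical axis (not along the pixel's ray), 0 where there is no reading.
- arm.camera_info(name): a dict with "mtx" (3x3 intrinsics, pixels), "R" (3x3) and "t" (3): a world point X has camera coordinates R X + t. Camera axes: x right, y down, z forward; pixel columns grow to the right and rows downward; lengths in m; the calibration is good to about 2 mm. A picture is of the moment at which its call begins. camera_info takes no time and is no camera call.
- arm.job_done(): hands the job in; it is judged then, once.
The state is a dict: "time_s": time; "qpos": joint angles; "joint_vel": joint speeds; "joint_torque": joint torques, N m; "tool_pos": TCP position; "orientation": TCP orientation; "ft_force": force on the tool from outside, world axes, zero at the start; "wrist_torque": the same for the moment, N m; "finger_gap": finger opening in m; "finger_force": force on a finger pad.
Only numpy, scipy, OpenCV 4.12 (cv2) and the standard library are available. Lean on these libraries where they do the work, as an engineer would, in place of code of your own. Each camera call takes 0.05 s, during which the arm holds its last target. There are 200 camera calls.

## Task

Lock the lid of the biscuit tin: take the yellow T-key from its rest, find by feel the slot of the floating strap inside the lid's opening and drop the key's T-bar through it, press the springy lid down and turn the key a quarter turn clockwise until it stops, then let go so that the bar rises into its notch and the key holds the lid down. Feel your way gently, never pressing or twisting hard (keep the push under about 25 newtons), and leave the blue spare and everything else where it is.

Things in the scene. Friction and masses are not known exactly. Their poses are not given: they have to be found in the camera images.
- tin: Metal biscuit tin, 200 (x) x 150 (y) x 80 mm high, red-and-white beaded rim, fixed. Origin: centre of its underside; z up. Inside the rim lies a red lid (top 74 mm above the table when up) with a square opening 46 mm wide in the middle. Under the opening a brass strap (top 58 mm above the table, 7.5 mm thick, free room down to 28 mm under its top) crosses the tin; it has the slot.
- slot (a point): Middle of the lid's opening at the height of the strap's top; axes as the tin's. The strap floats: its slot (42 mm along x, 13 mm along y) lies up to 10 mm off this point along y, not reported; stiff, stays put under light force; gives 5 mm down on springs (2 N + 2 N/mm). Under it a crosswise notch along y (15 x 42, 3.5 mm deep) takes the bar; stops end the turn at 96 deg clockwise. If missed the flange stays 9 mm over the lid.
- lid (a joint): How far the springy lid is pressed into the tin, m: 0 up, 0.011 at its hard stop. Pressing it takes about 2 N to start, 6 N at 6.5 mm and 8.5 N at 11 mm (plus friction). With the key's flange on the lid the T-bar is clear under the strap, free to turn, only when the lid is more than 6.5 mm down; once locked the key keeps it about 3 mm down.
- key_grip (a point): Yellow T-key: centre of its flat upright wing, 44 (x) x 12 (y) x 40 mm (z). Under the wing a round flange 74 mm across, 6 mm thick, its underside 26 mm below this point; then a 9 mm shank and a steel T-bar 36 (x, parallel to the wing) x 10 (y) x 8 mm, underside 25 mm below the flange's. About 120 g. Stands upright in a loose pocket of the rest, flange on the block. Same after a half turn.
- key_bar (a point): Centre of the key's T-bar, 47 mm straight below key_grip.
- spare_grip (a point): The same point of the blue spare knob in the other pocket: same shape but with no T-bar. It is not to be used. Which pocket holds which changes; the pockets are 100 mm apart.
- rest: Dark wooden rest block 190 (x) x 84 (y) x 45 mm, fixed; origin at the centre of its underside. Two pockets at x = -50 and +50 mm, each 45 (x) x 17 (y) mm, right through.
- mug: White mug, 80 mm across, 90 mm high, to the right of the rest block. Leave alone.
- cutter: Round steel biscuit cutter 64 mm across, 25 mm high, left of the tin, nearer the robot. Leave alone.
- biscuit0: Bird-shaped biscuit, one of three on the wooden board beyond the tin. Leave alone.
- biscuit1: Bird-shaped biscuit, as biscuit0.
- biscuit2: Bird-shaped biscuit, as biscuit0.
- spatula: Spatula lying left of the tin. Leave alone.
There are look-alikes about, which are no part of the job. Of the things like the part that bears key_grip, leave any that is orange or turquoise; of the rest the smaller one is meant.

How it is judged:
On the way, in this order (a step that is already met when the one before it is completed fails the run):
1. the T-bar goes down through the slot, lying along it, with the flange down on the lid (x of key_bar in the frame of slot between -0.005 and 0.005 m and y of key_bar in the frame of slot between -0.0135 and 0.0135 m and angle between the x axis of key_bar and the x axis of tin, either way round below 0.25 rad and z of key_bar in the frame of slot below -0.003 m), for 0.1 s.
2. the key is pressed down and turned a quarter turn under the strap (x of key_bar in the frame of slot between -0.005 and 0.005 m and y of key_bar in the frame of slot between -0.0135 and 0.0135 m and angle between the x axis of key_bar and the y axis of tin, either way round below 0.25 rad and z of key_bar in the frame of slot below -0.005 m), for 0.1 s.
At the end, for the whole second after the job is handed in: The key stands upright (0.06 rad) near the opening's middle (5 mm along tin x, 13.5 mm along y), its bar within 0.17 rad (10 degrees) of square to the slot and up in the notch (bar centre 6 to 10.5 mm below the strap's top), holding the lid 2 to 5 mm down; released (x of key_bar in the frame of slot between -0.005 and 0.005 m and y of key_bar in the frame of slot between -0.0135 and 0.0135 m and angle between the x axis of key_bar and the y axis of tin, either way round below 0.17 rad and z of key_bar in the frame of slot between -0.0105 and -0.006 m and value of joint lid between 0.002 and 0.005 m and angle between key_bar's own z axis and vertical below 0.06 rad and contact force between the fingers and anything else below 0.1 N); the robot touches nothing.
It fails at once if the key is pressed on the tin, strap or lid with more than 40 N (contact force between key and tin above 40 N).
It fails at once if the gripper presses on the tin or lid with more than 40 N (contact force between the fingers and tin above 40 N).
It fails at once if the spare knob or another bystander is moved by more than 30 mm (distance of any of spare_grip, mug, cutter, spatula, biscuit0, biscuit1, biscuit2 from where it was at the start of the episode above 0.03 m).
It also fails if it takes over 64 s, if anything falls off the work surface, if the arm or the gripper's body presses on something with over 40 N, if the wrist force passes 120 N, or if a joint passes its speed limit or range.

## Working session

There is one attempt and no reset: what is moved stays moved. The work goes in short steps, Python scripts to look and compute and a tool call to move; the robot and the scene stay as the last step left them, time stands still between calls to the robot, and variables do not carry over. Pictures are saved under pics/ and viewed, at most 10 in all, crops included, and the job is handed in when it is done.

Besides the shell and the picture viewer there is one more tool, called after ">>>" by a JSON object that holds its "name" and its "arguments", one argument or row to a line. drive_tool: Moves the arm, as the interface text tells. Its arguments: {"type":"object","properties":{"motion":{"type":"array"}},"required":["motion"]}

```bash
mkdir -p pics; python3 - <<'E'
from rig import arm
import cv2,numpy as np
for n in("top","side"):
    p,d=arm.capture(n); np.savez(f"{n}0.npz",p=p,d=d); cv2.imwrite(f"pics/{n}0.png",cv2.resize(p[:,:,::-1],(800,600)))
    c=arm.camera_info(n); print(n,c)
print(arm.observe())
E
```

```text
top {'mtx': array([[389.03217876,   0.        , 258.29736849],
       [  0.        , 389.03217876, 192.30606918],
       [  0.        ,   0.        ,   1.        ]]), 'R': array([[ 0.04108578, -0.99915389, -0.00185873],
       [-0.97840619, -0.03985533, -0.20281241],
       [ 0.20256673,  0.0101513 , -0.97921585]]), 't': array([-0.05299212,  0.51859381,  0.95733558])}
side {'mtx': array([[469.19885763,   0.        , 260.37174024],
       [  0.        , 469.19885763, 199.91377597],
       [  0.        ,   0.        ,   1.        ]]), 'R': array([[ 0.77417191, -0.63282239,  0.01391673],
       [-0.46980137, -0.58919451, -0.65737091],
       [ 0.42419869,  0.50237999, -0.75343866]]), 't': array([-0.44131985,  0.27142401,  1.46291634])}
{'time_s': 0.1, 'qpos': array([ 1.22201046e+00,  4.23770835e-01,  1.63062049e+00, -3.47504892e-05,
        1.08858833e+00, -1.89779742e-02]), 'joint_vel': array([ 2.59230682e-05, -1.68377907e-03, -3.99250252e-03, -1.62274163e-03,
        6.16523853e-04, -1.11171118e-03]), 'joint_torque': array([-5.51208250e-04, -5.45613670e+01, -2.74323714e+01,  6.44577364e-02,
        1.88830274e-02,  1.07168734e-05]), 'tool_pos': array([0.20221136, 0.59084768, 0.22197271]), 'orientation': array([-5.15654457e-01, -3.09875732e+00,  2.15064460e-03]), 'ft_force': array([-0.30132288, -0.4687302 , -0.4624175 ]), 'wrist_torque': array([ 0.00542492, -0.01266109, -0.01410639]), 'finger_force': 0.0, 'finger_gap': 0.08809383343940352}
```

View pics/top0.png

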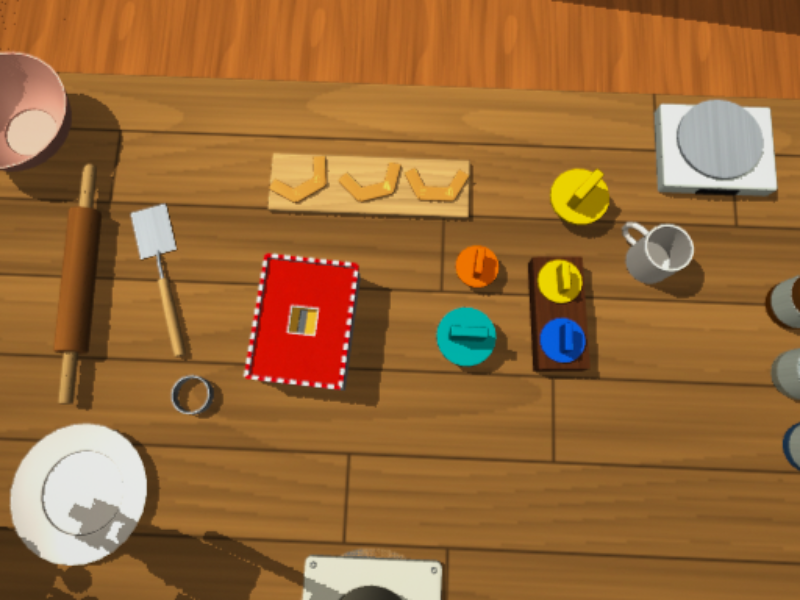

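View pics/side0.png

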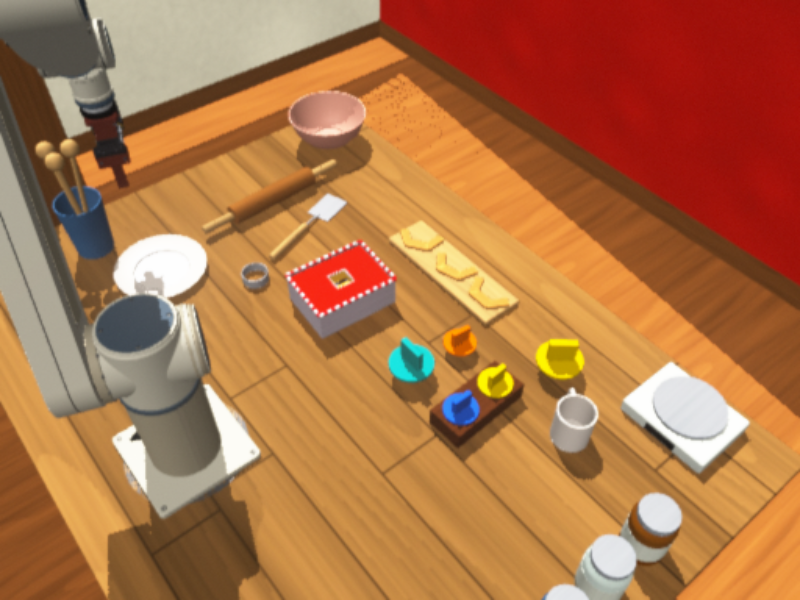

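The top view (800x600 scale) shows the yellow key at (560,281) in the dark rest, with the blue spare at (562,340). The tin is at (303,320) with its opening in the middle. The larger yellow knob at (580,196) is the look-alike.

```bash
cat > h.py <<'E'
import numpy as np,cv2
from rig import arm
def world(n,d):
    c=arm.camera_info(n);K,R,t=c["mtx"],c["R"],c["t"]
    v,u=np.mgrid[:384,:512]
    P=np.stack([(u-K[0,2])/K[0,0]*d,(v-K[1,2])/K[1,1]*d,d],-1)
    return (P-t)@R
def rect(X):
    r=cv2.minAreaRect((X[:,:2]*1000).astype(np.float32)); return np.round(r[0],1),np.round(r[1],1),round(r[2],1)
def near(W,m,c,r): return m&(np.hypot(W[...,0]-c[0],W[...,1]-c[1])<r)
E
python3 - <<'E'
from h import *
for n in("top","side"):
    z=np.load(n+"0.npz");p,d=z["p"],z["d"];W=world(n,d);h=cv2.cvtColor(p,cv2.COLOR_RGB2HSV);H,S,V=[h[...,i] for i in range(3)]
    ok=(d>0)&(W[...,0]<.95)&(W[...,0]>.2)
    red=ok&((H<4)|(H>176))&(S>180)&(V>120)&(abs(W[...,2]-.076)<.012)
    k,l,st,_=cv2.connectedComponentsWithStats(red.astype(np.uint8));red=l==1+st[1:,4].argmax()
    X=W[red];print(n,"lid",rect(X),np.median(X[:,2]))
    c=np.array(rect(X)[0])/1000
    q=near(W,ok,c,.04)&~red; Y=W[q];Y=Y[(Y[:,2]<.069)|True];print(" opening",rect(Y), np.percentile(Y[:,2],[5,50,95]))
    for nm,lo,hi in(("yel",24,34),("blue",100,125)):
        m=ok&(H>=lo)&(H<=hi)&(S>150)&(V>60)
        k,l,st,ce=cv2.connectedComponentsWithStats(m.astype(np.uint8))
        for i in range(1,k):
            if st[i,4]<80: continue
            X=W[l==i];w=X[X[:,2]>.068+.009];f=X[(X[:,2]>.04)&(X[:,2]<.056)]
            print(" ",nm,ce[i].round(),st[i,4],np.percentile(X[:,2],[5,50,98]).round(3),"wing",rect(w) if len(w)>5 else 0,"flange",rect(f) if len(f)>5 else 0)
    if n=="top":
        v,u=np.where(q);print(u.min(),u.max(),v.min(),v.max());a=slice(v.min()-3,v.max()+4);b=slice(u.min()-3,u.max()+4)
        cv2.imwrite("pics/open.png",cv2.resize(p[a,b,::-1],None,fx=18,fy=18,interpolation=0)[:600,:800]);print((W[a,b,2]*1000).astype(int))
E
```

```text
top lid (array([477. , 126.2]), array([150.7, 208.5]), 84.5) 0.07571283123453036
 opening (array([478.9, 130.7]), array([48.7, 50.8]), 86.7) [0.00380839 0.05981653 0.0767391 ]
  yel [371. 125.] 1082 [0.041 0.045 0.101] wing (array([ 719.7, -329. ]), array([16.6, 60.9]), 49.4) flange (array([ 720.5, -329. ]), array([100.4, 100.5]), 89.2)
  yel [358. 180.] 609 [0.05  0.053 0.094] wing (array([ 564.5, -291. ]), array([43.1, 12.4]), 4.7) flange (array([ 564.9, -290.4]), array([71.9, 71.1]), 64.8)
  blue [360. 217.] 640 [0.05  0.053 0.094] wing (array([ 465.2, -294. ]), array([12.6, 43.8]), 88.4) flange (array([ 465.5, -295. ]), array([70.6, 72.6]), 0.7)
183 203 195 214
[[  76   75   75   78   75   75   76   72   72   76   75   71   77   74
    78   75   75   71   76   75   77   76   74   75   75   76   77]
 [  74   74   77   74   74   78   72   74   74   75   73   75   76   75
    76   74   73   76   75   74   75   74   74   77   76   74   74]
 [  78   75   77   74   76   76   74   76   75   75   76   74   77   75
    73   72   76   72   75   76   76   77   77   74   75   80   74]
 [  77
[... 3171 characters left out ...]
7   72   72   75   74   75   75   73   76]]
side lid (array([476.9, 126.4]), array([156.7, 193.5]), 84.9) 0.0752544849167067
 opening (array([477.1, 130.6]), array([67.5, 54.7]), 75.3) [0.04932143 0.06303047 0.07817952]
  yel [358. 229.] 633 [0.04  0.047 0.102] wing (array([ 720.4, -330.8]), array([22.2, 61.9]), 51.4) flange (array([ 715.7, -332.1]), array([ 90.7, 101.3]), 26.5)
  yel [317. 244.] 351 [0.048 0.053 0.094] wing (array([ 566.2, -290.4]), array([46. , 14.2]), 6.9) flange (array([ 566.5, -291. ]), array([73.2, 71.1]), 57.7)
  blue [295. 261.] 374 [0.048 0.054 0.094] wing (array([ 466.5, -294.5]), array([44.6, 14. ]), 0.4) flange (array([ 464.7, -295.7]), array([69.2, 72.1]), 27.5)
```

View pics/open.png

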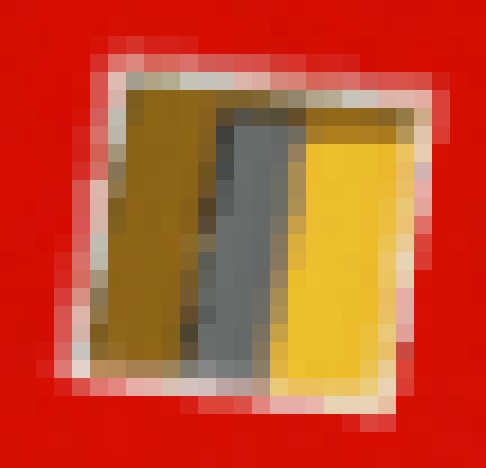

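The opening crop shows a grey slot between a shaded and a lit brass strip, so I can use the slot's edges. I'll cast them onto the strap's top plane while making the first move.

```bash
python3 - <<'E'
from h import *
z=np.load("top0.npz");p,d=z["p"],z["d"];W=world("top",d)
c=arm.camera_info("top");K,R,t=c["mtx"],c["R"],c["t"];C=-R.T@t
def cast(u,v,h):
    r=R.T@np.array([(u-K[0,2])/K[0,0],(v-K[1,2])/K[1,1],1]);return (C+r*(h-C[2])/r[2])[:2]
# crop origin (180,192), depth z bias about +1.5mm
a=np.deg2rad(-5.5)
rows=range(198,212);h=cv2.cvtColor(p,cv2.COLOR_RGB2HSV)
L=[];Rr=[]
for v in rows:
    s=h[v,186:203,1]; g=np.where(s<110)[0]; g=g[(g>2)&(g<14)]
    y=np.where((h[v,186:203,1]>150)&(h[v,186:203,2]>150)&(h[v,186:203,0]>18)&(h[v,186:203,0]<30))[0]
    br=np.where((h[v,186:203,1]>190)&(h[v,186:203,2]>110)&(h[v,186:203,2]<170)&(h[v,186:203,0]>15))[0]
    print(v,186+g,186+y.min() if len(y) else None,186+br.max() if len(br) else None)
    if len(y): Rr.append(cast(186+y.min()-.5,v,.059))
    if len(br): L.append(cast(186+br.max()+.7,v,.059))
L=np.array(L);Rr=np.array(Rr)
for E in(L,Rr): print(E.mean(0),np.rad2deg(np.arctan(np.polyfit(E[:,0],E[:,1],1)[0])))
ex,ey=np.array([np.cos(a),np.sin(a)]),np.array([-np.sin(a),np.cos(a)])
T=np.array([.477,.1263])
print("tin y of edges",(L-T)@ey,(Rr-T)@ey)
E
```

```text
198 [193 194 195] None 200
199 [192 193 194 195 196] 197 191
200 [192 193 194 195 196] 197 190
201 [192 193 194 195] 197 190
202 [192 193 194 195] 197 190
203 [192 193 194 195] 197 190
204 [191 192 193 194 195] 196 190
205 [191 192 193 194 195] 196 189
206 [191 192 193 194 195] 196 189
207 [191 192 193 194 195] 196 189
208 [191 192 193 194] 196 189
209 [191 192 193 194] 196 189
210 [190 191 192 193 194] 195 189
211 [190 191 192 193 194] 195 189
[0.48017132 0.13945486] -18.92497710859385
[0.47936593 0.12719539] -5.361578155458187
tin y of edges [-0.00847131  0.01404389  0.01614506  0.01569644  0.01524829  0.01480062
  0.01435343  0.01644888  0.01600128  0.01555416  0.01510751  0.01466133
  0.01421562  0.01377038] [ 1.80299596e-03  1.36175780e-03  9.20987431e-04  4.80684119e-04
  4.08471202e-05  2.14485631e-03  1.70460220e-03  1.26481361e-03
  8.25489800e-04  3.86630044e-04 -5.17663986e-05  2.04564111e-03
  1.60683008e-03]
```

>>> {"name": "drive_tool", "arguments": {
  "motion": [
    {"hand": 1, "xyz": [0.018, -0.045, 0], "spin": 0},
    {"hand": 1, "xyz": [0.036, -0.09, 0], "spin": 0},
    {"hand": 1, "xyz": [0.054, -0.135, 0], "spin": 0},
    {"hand": 1, "xyz": [0.072, -0.18, 0], "spin": 0},
    {"hand": 1, "xyz": [0.09, -0.225, 0], "spin": 0}
  ]
}}

```text
time_s: 0.6
tool_pos: [0.2925, 0.3644, 0.2224]
orientation: [-0.515, -3.099, 0.001]
ft_force: [0.4, -0.3, 0.3]
finger_gap: 0.0878
finger_force: 0.0
```

>>> {"name": "drive_tool", "arguments": {
  "motion": [
    {"hand": 1, "xyz": [0.018, -0.045, 0], "spin": 0.08},
    {"hand": 1, "xyz": [0.036, -0.09, 0], "spin": 0.16},
    {"hand": 1, "xyz": [0.054, -0.135, 0], "spin": 0.24},
    {"hand": 1, "xyz": [0.072, -0.18, 0], "spin": 0.32},
    {"hand": 1, "xyz": [0.09, -0.225, 0], "spin": 0.4}
  ]
}}

```text
time_s: 1.1
tool_pos: [0.3826, 0.1394, 0.2228]
orientation: [-0.116, 3.139, 0.0]
ft_force: [0.8, 0.0, 0.8]
finger_gap: 0.0878
finger_force: 0.0
```

>>> {"name": "drive_tool", "arguments": {
  "motion": [
    {"hand": 1, "xyz": [0.018, -0.045, 0], "spin": 0},
    {"hand": 1, "xyz": [0.036, -0.09, 0], "spin": 0},
    {"hand": 1, "xyz": [0.054, -0.135, 0], "spin": 0},
    {"hand": 1, "xyz": [0.072, -0.18, 0], "spin": 0},
    {"hand": 1, "xyz": [0.09, -0.225, 0], "spin": 0}
  ]
}}

```text
time_s: 1.6
tool_pos: [0.4725, -0.0858, 0.2226]
orientation: [0.11, -3.14, -0.0]
ft_force: [0.5, 0.3, 0.1]
finger_gap: 0.0877
finger_force: 0.0
```

>>> {"name": "drive_tool", "arguments": {
  "motion": [
    {"hand": 1, "xyz": [0.018, -0.045, 0], "spin": 0},
    {"hand": 1, "xyz": [0.036, -0.09, 0], "spin": 0},
    {"hand": 1, "xyz": [0.054, -0.135, 0], "spin": 0},
    {"hand": 1, "xyz": [0.072, -0.18, 0], "spin": 0},
    {"hand": 1, "xyz": [0.093, -0.207, 0], "spin": 0}
  ]
}}

```text
time_s: 2.1
tool_pos: [0.5653, -0.2939, 0.2222]
orientation: [0.107, -3.139, 0.0]
ft_force: [0.3, 0.5, -1.0]
finger_gap: 0.0878
finger_force: 0.0
```

>>> {"name": "drive_tool", "arguments": {
  "motion": [
    {"hand": 1, "xyz": [0, 0, 0], "spin": 0},
    {"hand": 1, "xyz": [0, 0, 0], "spin": 0}
  ]
}}

```text
time_s: 2.3
tool_pos: [0.5648, -0.2907, 0.2217]
orientation: [0.109, -3.138, -0.002]
ft_force: [-1.1, 0.6, -0.2]
finger_gap: 0.0879
finger_force: 0.0
```

>>> {"name": "drive_tool", "arguments": {
  "motion": [
    {"hand": 1, "xyz": [0, 0, -0.045], "spin": 0},
    {"hand": 1, "xyz": [0, 0, -0.09], "spin": 0},
    {"hand": 1, "xyz": [0, 0, -0.125], "spin": 0},
    {"hand": 1, "xyz": [0, 0, -0.15], "spin": 0},
    {"hand": 1, "xyz": [0, 0, -0.165], "spin": 0}
  ]
}}

```text
time_s: 2.8
tool_pos: [0.5635, -0.2884, 0.0555]
orientation: [0.112, -3.136, -0.003]
ft_force: [0.1, -0.2, -0.2]
finger_gap: 0.0879
finger_force: 0.0
```

>>> {"name": "drive_tool", "arguments": {
  "motion": [
    {"hand": 1, "xyz": [0, 0, 0], "spin": 0},
    {"hand": 0.1, "xyz": [0, 0, 0], "spin": 0},
    {"hand": 0, "xyz": [0, 0, 0], "spin": 0},
    {"hand": 0, "xyz": [0, 0, 0], "spin": 0},
    {"hand": 0, "xyz": [0, 0, 0], "spin": 0}
  ]
}}

```text
time_s: 3.3
tool_pos: [0.5659, -0.291, 0.0588]
orientation: [-0.11, 3.138, -0.001]
ft_force: [-0.2, 0.3, -0.3]
finger_gap: 0.0592
finger_force: 0.0
```

>>> {"name": "drive_tool", "arguments": {
  "motion": [
    {"hand": 0, "xyz": [0, 0, 0], "spin": 0},
    {"hand": 0, "xyz": [0, 0, 0], "spin": 0},
    {"hand": 0, "xyz": [0, 0, 0], "spin": 0},
    {"hand": 0, "xyz": [0, 0, 0], "spin": 0},
    {"hand": 0, "xyz": [0, 0, 0], "spin": 0}
  ]
}}

```text
time_s: 3.8
tool_pos: [0.5653, -0.2907, 0.0576]
orientation: [0.11, -3.14, -0.0]
ft_force: [0.4, -0.9, 0.4]
finger_gap: 0.0194
finger_force: 0.0
```

>>> {"name": "drive_tool", "arguments": {
  "motion": [
    {"hand": 0, "xyz": [0, 0, 0], "spin": 0},
    {"hand": 0, "xyz": [0, 0, 0], "spin": 0},
    {"hand": 0, "xyz": [0, 0, 0], "spin": 0},
    {"hand": 0, "xyz": [0, 0, 0], "spin": 0}
  ]
}}

```text
time_s: 4.2
tool_pos: [0.5653, -0.2907, 0.0576]
orientation: [0.11, -3.14, -0.0]
ft_force: [-0.7, -0.5, -0.3]
finger_gap: 0.0122
finger_force: 30.0
```

>>> {"name": "drive_tool", "arguments": {
  "motion": [
    {"hand": 0, "xyz": [0, 0, 0.005], "spin": 0},
    {"hand": 0, "xyz": [0, 0, 0.02], "spin": 0},
    {"hand": 0, "xyz": [0, 0, 0.05], "spin": 0},
    {"hand": 0, "xyz": [0, 0, 0.085], "spin": 0},
    {"hand": 0, "xyz": [0, 0, 0.11], "spin": 0}
  ]
}}

```text
time_s: 4.7
tool_pos: [0.5661, -0.291, 0.1711]
orientation: [-0.11, 3.137, -0.002]
ft_force: [0.4, 0.0, -2.0]
finger_gap: 0.0118
finger_force: 30.0
```

>>> {"name": "drive_tool", "arguments": {
  "motion": [
    {"hand": 0, "xyz": [0, 0, 0.01], "spin": 0},
    {"hand": 0, "xyz": [0, 0, 0.01], "spin": 0},
    {"hand": 0, "xyz": [0, 0, 0.01], "spin": 0}
  ]
}}

```text
time_s: 5.0
tool_pos: [0.5648, -0.2903, 0.177]
orientation: [0.11, -3.139, -0.001]
ft_force: [-0.7, 0.3, -1.7]
finger_gap: 0.012
finger_force: 30.0
```

```bash
python3 - <<'E'
from h import *
s=arm.observe();T=s["tool_pos"];print(T,s["finger_gap"],s["ft_force"])
for n in("top","side"):
    p,d=arm.capture(n);W=world(n,d);h=cv2.cvtColor(p,cv2.COLOR_RGB2HSV)
    m=(h[...,0]>=24)&(h[...,0]<=34)&(h[...,1]>150)&(h[...,2]>60)&(d>0)&(np.hypot(W[...,0]-T[0],W[...,1]-T[1])<.08)
    X=W[m];print(n,len(X),rect(X),np.percentile(X[:,2],[2,50,98]))
    a=np.where(m);cv2.imwrite(f"pics/{n}1.png",cv2.resize(p[max(0,int(a[0].mean())-60):int(a[0].mean())+60,int(a[1].mean())-80:int(a[1].mean())+80,::-1],(800,600)))
E
```

```text
[ 0.5647748  -0.2903324   0.17698772] 0.012015729614339247 [-0.71186375  0.25697883 -1.67904334]
top 59 (array([ 562.8, -261. ]), array([43.8, 86.7]), 28.8) [0.06492512 0.17204372 0.29758562]
side 284 (array([ 563.8, -291.8]), array([66.4, 71.3]), 41.1) [0.16670792 0.17151846 0.21089471]
```

View pics/side1.png

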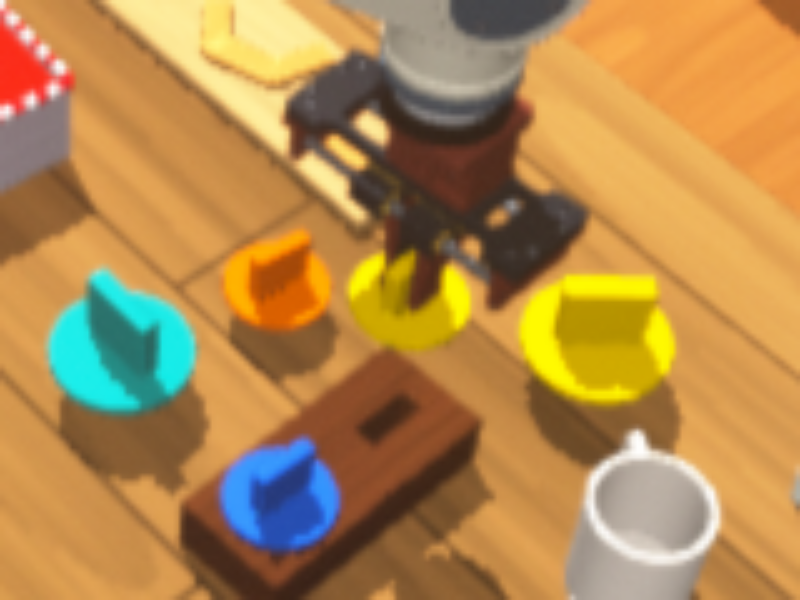

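The key hangs upright in the fingers at (410,285) in this crop. Its pocket is empty and the blue spare hasn't moved. Next I'll carry the key over the tin.

>>> {"name": "drive_tool", "arguments": {
  "motion": [
    {"hand": 0, "xyz": [-0.006, 0.03, 0], "spin": -0.03},
    {"hand": 0, "xyz": [-0.015, 0.075, 0], "spin": -0.07},
    {"hand": 0, "xyz": [-0.024, 0.12, 0], "spin": -0.11},
    {"hand": 0, "xyz": [-0.033, 0.165, 0], "spin": -0.14},
    {"hand": 0, "xyz": [-0.042, 0.21, 0], "spin": -0.165}
  ]
}}

```text
time_s: 5.6
tool_pos: [0.522, -0.0791, 0.1763]
orientation: [-0.151, -3.136, -0.001]
ft_force: [1.6, 0.0, -1.7]
finger_gap: 0.0119
finger_force: 30.0
```

>>> {"name": "drive_tool", "arguments": {
  "motion": [
    {"hand": 0, "xyz": [-0.009, 0.045, 0], "spin": 0},
    {"hand": 0, "xyz": [-0.018, 0.09, 0], "spin": 0},
    {"hand": 0, "xyz": [-0.027, 0.135, 0], "spin": 0},
    {"hand": 0, "xyz": [-0.036, 0.18, 0], "spin": 0},
    {"hand": 0, "xyz": [-0.045, 0.215, 0], "spin": 0}
  ]
}}

```text
time_s: 6.1
tool_pos: [0.477, 0.1363, 0.1766]
orientation: [-0.148, -3.136, 0.001]
ft_force: [1.0, -0.3, -1.2]
finger_gap: 0.0121
finger_force: 30.0
```

>>> {"name": "drive_tool", "arguments": {
  "motion": [
    {"hand": 0, "xyz": [0, 0, -0.03], "spin": 0},
    {"hand": 0, "xyz": [0, 0, -0.05], "spin": 0},
    {"hand": 0, "xyz": [0, 0, -0.052], "spin": 0},
    {"hand": 0, "xyz": [0, 0, -0.052], "spin": 0},
    {"hand": 0, "xyz": [0, 0, -0.052], "spin": 0}
  ]
}}

```text
time_s: 6.6
tool_pos: [0.4789, 0.1342, 0.1261]
orientation: [0.15, 3.138, 0.0]
ft_force: [0.6, 0.1, -0.2]
finger_gap: 0.0122
finger_force: 30.0
```

```bash
python3 - <<'E'
from h import *
s=arm.observe();T=s["tool_pos"];print(T,s["orientation"],s["ft_force"],s["wrist_torque"],s["qpos"])
for n in("top","side"):
    p,d=arm.capture(n);W=world(n,d);h=cv2.cvtColor(p,cv2.COLOR_RGB2HSV)
    m=(h[...,0]>=24)&(h[...,0]<=34)&(h[...,1]>150)&(h[...,2]>60)&(d>0)&(np.hypot(W[...,0]-T[0],W[...,1]-T[1])<.06)&(abs(W[...,2]-.118)<.006)
    X=W[m];print(n,len(X),cv2.minEnclosingCircle((X[:,:2]*1000).astype(np.float32)),rect(X),np.median(X[:,2]))
    if n=="side":
        a=np.where(m);cv2.imwrite(f"pics/{n}2.png",cv2.resize(p[max(0,int(a[0].mean())-45):int(a[0].mean())+45,int(a[1].mean())-60:int(a[1].mean())+60,::-1],(800,600)))
E
```

```text
[0.47886883 0.13416502 0.12610342] [1.49630074e-01 3.13757419e+00 2.08043006e-04] [ 0.61158815  0.13217769 -0.16932366] [-0.00285216  0.02825483  0.02062088] [ 2.49239473e-01  3.83348080e-01  1.97704008e+00 -8.14361750e-06
  7.80732968e-01 -1.22624381e+00]
top 36 ((476.8341979980469, 107.982666015625), 24.667705535888672) (array([476.3, 103.7]), array([10.6, 49.3]), 83.4) 0.12135670754889437
side 111 ((479.96270751953125, 134.27259826660156), 37.15104675292969) (array([475. , 129.3]), array([56.8, 72.8]), 39.3) 0.1202434901722856
```

View pics/side2.png

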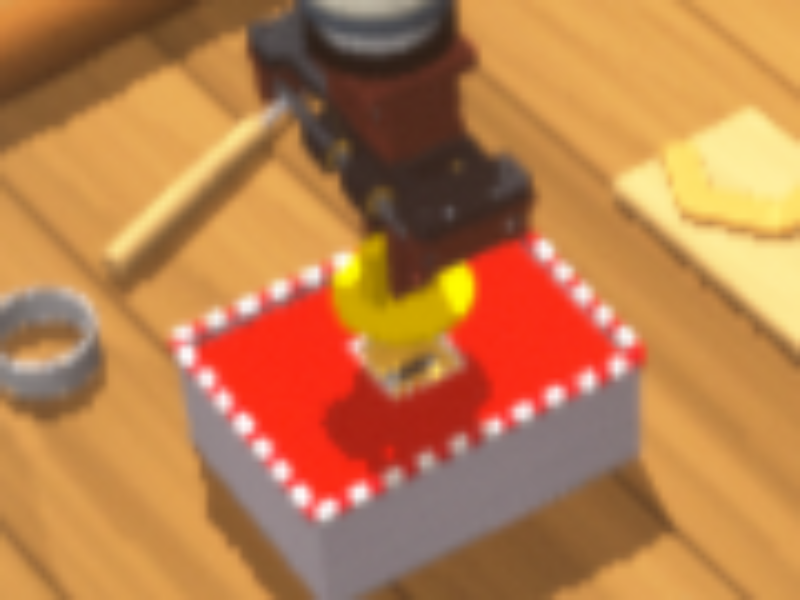

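The side view shows the key centred over the opening at (405,300), about to go in. I'll lower it gently.

>>> {"name": "drive_tool", "arguments": {
  "motion": [
    {"hand": 0, "xyz": [0, 0, -0.01], "spin": 0},
    {"hand": 0, "xyz": [0, 0, -0.02], "spin": 0},
    {"hand": 0, "xyz": [0, 0, -0.025], "spin": 0},
    {"hand": 0, "xyz": [0, 0, -0.027], "spin": 0},
    {"hand": 0, "xyz": [0, 0, -0.027], "spin": 0}
  ]
}}

```text
time_s: 7.2
tool_pos: [0.4781, 0.1342, 0.0981]
orientation: [-0.149, -3.137, 0.0]
ft_force: [0.1, 0.3, -1.5]
finger_gap: 0.0119
finger_force: 30.0
```

>>> {"name": "drive_tool", "arguments": {
  "motion": [
    {"hand": 0, "xyz": [0, 0, -0.001], "spin": 0},
    {"hand": 0, "xyz": [0, 0, -0.002], "spin": 0},
    {"hand": 0, "xyz": [0, 0, -0.003], "spin": 0},
    {"hand": 0, "xyz": [0, 0, -0.004], "spin": 0},
    {"hand": 0, "xyz": [0, 0, -0.004], "spin": 0}
  ]
}}

```text
time_s: 7.7
tool_pos: [0.4783, 0.1343, 0.0946]
orientation: [-0.149, -3.138, 0.0]
ft_force: [-0.1, 0.7, -1.0]
finger_gap: 0.0116
finger_force: 30.0
```

>>> {"name": "drive_tool", "arguments": {
  "motion": [
    {"hand": 0, "xyz": [0, 0, -0.001], "spin": 0},
    {"hand": 0, "xyz": [0, 0, -0.002], "spin": 0},
    {"hand": 0, "xyz": [0, 0, -0.002], "spin": 0}
  ]
}}

```text
time_s: 8.0
tool_pos: [0.4783, 0.1343, 0.0925]
orientation: [-0.149, -3.138, 0.0]
ft_force: [-0.0, 0.0, -0.7]
finger_gap: 0.0122
finger_force: 30.0
```

>>> {"name": "drive_tool", "arguments": {
  "motion": [
    {"hand": 0, "xyz": [0, 0, -0.001], "spin": 0},
    {"hand": 0, "xyz": [0, 0, -0.002], "spin": 0},
    {"hand": 0, "xyz": [0, 0, -0.002], "spin": 0}
  ]
}}

```text
time_s: 8.3
tool_pos: [0.4783, 0.1343, 0.0905]
orientation: [-0.149, -3.138, 0.0]
ft_force: [1.2, 0.3, -0.8]
finger_gap: 0.0116
finger_force: 30.0
```

The bar is about 5 mm below the strap's top with no resistance, so it's in the slot. I'll keep going to the lid.

>>> {"name": "drive_tool", "arguments": {
  "motion": [
    {"hand": 0, "xyz": [0, 0, -0.001], "spin": 0},
    {"hand": 0, "xyz": [0, 0, -0.002], "spin": 0},
    {"hand": 0, "xyz": [0, 0, -0.003], "spin": 0},
    {"hand": 0, "xyz": [0, 0, -0.004], "spin": 0},
    {"hand": 0, "xyz": [0, 0, -0.004], "spin": 0}
  ]
}}

```text
time_s: 8.8
tool_pos: [0.4784, 0.1343, 0.0866]
orientation: [-0.149, -3.138, 0.0]
ft_force: [-0.0, 0.1, -0.7]
finger_gap: 0.0119
finger_force: 30.0
```

>>> {"name": "drive_tool", "arguments": {
  "motion": [
    {"hand": 0, "xyz": [0, 0, -0.001], "spin": 0},
    {"hand": 0, "xyz": [0, 0, -0.002], "spin": 0},
    {"hand": 0, "xyz": [0, 0, -0.002], "spin": 0},
    {"hand": 0, "xyz": [0, 0, -0.002], "spin": 0}
  ]
}}

```text
time_s: 9.2
tool_pos: [0.4784, 0.1343, 0.0848]
orientation: [0.149, 3.138, 0.0]
ft_force: [-1.4, -0.2, 2.2]
finger_gap: 0.0119
finger_force: 30.0
```

>>> {"name": "drive_tool", "arguments": {
  "motion": [
    {"hand": 0, "xyz": [0, 0, -0.0015], "spin": 0},
    {"hand": 0, "xyz": [0, 0, -0.003], "spin": 0},
    {"hand": 0, "xyz": [0, 0, -0.0045], "spin": 0},
    {"hand": 0, "xyz": [0, 0, -0.006], "spin": 0},
    {"hand": 0, "xyz": [0, 0, -0.0075], "spin": 0}
  ]
}}

```text
time_s: 9.7
tool_pos: [0.4784, 0.1343, 0.0772]
orientation: [0.149, 3.138, 0.0]
ft_force: [-1.1, -0.9, 6.5]
finger_gap: 0.0118
finger_force: 30.0
```

>>> {"name": "drive_tool", "arguments": {
  "motion": [
    {"hand": 0, "xyz": [0, 0, 0], "spin": 0},
    {"hand": 0, "xyz": [0, 0, 0], "spin": 0}
  ]
}}

```text
time_s: 9.9
tool_pos: [0.4785, 0.1343, 0.0773]
orientation: [0.149, 3.138, 0.0]
ft_force: [-1.6, -0.8, 6.3]
finger_gap: 0.012
finger_force: 30.0
```

>>> {"name": "drive_tool", "arguments": {
  "motion": [
    {"hand": 0, "xyz": [0, 0, 0], "spin": -0.08},
    {"hand": 0, "xyz": [0, 0, 0], "spin": -0.16},
    {"hand": 0, "xyz": [0, 0, 0], "spin": -0.24},
    {"hand": 0, "xyz": [0, 0, 0], "spin": -0.32},
    {"hand": 0, "xyz": [0, 0, 0], "spin": -0.4}
  ]
}}

```text
time_s: 10.4
tool_pos: [0.479, 0.1344, 0.0775]
orientation: [0.774, 3.044, 0.001]
ft_force: [-0.6, -1.8, 6.2]
finger_gap: 0.012
finger_force: 30.0
```

```bash
python3 -c "
from rig import arm
s=arm.observe();print(s['ft_force'],s['wrist_torque'],s['orientation'],s['tool_pos'],s['qpos'])"
```

```text
[-0.56037033 -1.83224202  6.15567115] [-0.16196381  0.14633299  0.09473363] [7.73530987e-01 3.04374079e+00 5.85463773e-04] [0.47897831 0.13437597 0.07746777] [ 2.49715598e-01  4.70042872e-01  1.99789261e+00 -3.16952879e-04
  6.72514838e-01 -8.23093527e-01]
```

>>> {"name": "drive_tool", "arguments": {
  "motion": [
    {"hand": 0, "xyz": [0, 0, 0], "spin": -0.1},
    {"hand": 0, "xyz": [0, 0, 0], "spin": -0.2},
    {"hand": 0, "xyz": [0, 0, 0], "spin": -0.3},
    {"hand": 0, "xyz": [0, 0, 0], "spin": -0.4},
    {"hand": 0, "xyz": [0, 0, 0], "spin": -0.5}
  ]
}}

```text
time_s: 10.9
tool_pos: [0.479, 0.1344, 0.0775]
orientation: [1.504, 2.757, 0.001]
ft_force: [-0.9, -1.1, 6.0]
finger_gap: 0.0118
finger_force: 30.0
```

>>> {"name": "drive_tool", "arguments": {
  "motion": [
    {"hand": 0, "xyz": [0, 0, 0], "spin": -0.1},
    {"hand": 0, "xyz": [0, 0, 0], "spin": -0.2},
    {"hand": 0, "xyz": [0, 0, 0], "spin": -0.3},
    {"hand": 0, "xyz": [0, 0, 0], "spin": -0.4},
    {"hand": 0, "xyz": [0, 0, 0], "spin": -0.5}
  ]
}}

```text
time_s: 11.4
tool_pos: [0.479, 0.1344, 0.0775]
orientation: [2.139, 2.3, 0.001]
ft_force: [-0.2, -0.4, 5.8]
finger_gap: 0.0119
finger_force: 30.0
```

```bash
python3 -c "
from rig import arm
s=arm.observe();print(s['ft_force'],s['wrist_torque'],s['orientation'],s['tool_pos'],s['qpos'])"
```

```text
[-0.17563787 -0.3840595   5.82815583] [-0.18847822  0.26356763  0.16362779] [2.13936935e+00 2.29955484e+00 1.42285702e-03] [0.47899473 0.13438099 0.07748096] [ 2.49684785e-01  4.70026765e-01  1.99787124e+00 -2.33326707e-04
  6.72523715e-01  1.77725408e-01]
```

>>> {"name": "drive_tool", "arguments": {
  "motion": [
    {"hand": 0, "xyz": [0, 0, 0], "spin": -0.08},
    {"hand": 0, "xyz": [0, 0, 0], "spin": -0.15},
    {"hand": 0, "xyz": [0, 0, 0], "spin": -0.18},
    {"hand": 0, "xyz": [0, 0, 0], "spin": -0.18},
    {"hand": 0, "xyz": [0, 0, 0], "spin": -0.18}
  ]
}}

```text
time_s: 11.9
tool_pos: [0.479, 0.1344, 0.0775]
orientation: [2.334, 2.102, 0.002]
ft_force: [-0.7, 0.1, 6.4]
finger_gap: 0.0122
finger_force: 30.0
```

```bash
python3 -c "
from rig import arm
s=arm.observe();print(s['ft_force'],s['wrist_torque'],s['orientation'],s['tool_pos'],s['qpos'])"
```

```text
[-0.69892719  0.06204282  6.4014563 ] [-0.12953247  0.31270319  0.01204897] [2.33376376e+00 2.10227095e+00 1.64070004e-03] [0.47901028 0.13440453 0.07746339] [ 2.49646282e-01  4.70074039e-01  1.99784674e+00 -3.57563502e-05
  6.72480162e-01  3.53948907e-01]
```

>>> {"name": "drive_tool", "arguments": {
  "motion": [
    {"hand": 0, "xyz": [0, 0, 0.0015], "spin": 0},
    {"hand": 0, "xyz": [0, 0, 0.003], "spin": 0},
    {"hand": 0, "xyz": [0, 0, 0.004], "spin": 0},
    {"hand": 0, "xyz": [0, 0, 0.005], "spin": 0},
    {"hand": 0, "xyz": [0, 0, 0.005], "spin": 0}
  ]
}}

```text
time_s: 12.4
tool_pos: [0.479, 0.1344, 0.0824]
orientation: [2.333, 2.103, 0.002]
ft_force: [1.6, -0.1, 3.0]
finger_gap: 0.0116
finger_force: 30.0
```

>>> {"name": "drive_tool", "arguments": {
  "motion": [
    {"hand": 0, "xyz": [0, 0, 0.001], "spin": 0},
    {"hand": 0, "xyz": [0, 0, 0.001], "spin": 0}
  ]
}}

```text
time_s: 12.6
tool_pos: [0.4788, 0.1344, 0.0833]
orientation: [2.334, 2.103, 0.001]
ft_force: [2.0, 0.4, 3.0]
finger_gap: 0.0122
finger_force: 30.0
```

The bar is now inside the notch, with its centre about 8.3 mm below the strap's top. I'll release it.

>>> {"name": "drive_tool", "arguments": {
  "motion": [
    {"hand": 0.4, "xyz": [0, 0, 0], "spin": 0},
    {"hand": 0.4, "xyz": [0, 0, 0], "spin": 0},
    {"hand": 0.4, "xyz": [0, 0, 0], "spin": 0},
    {"hand": 0.4, "xyz": [0, 0, 0], "spin": 0},
    {"hand": 0.4, "xyz": [0, 0, 0], "spin": 0}
  ]
}}

```text
time_s: 13.1
tool_pos: [0.4781, 0.1343, 0.083]
orientation: [-2.334, -2.103, 0.001]
ft_force: [0.4, 0.2, 0.2]
finger_gap: 0.0349
finger_force: 0.0
```

>>> {"name": "drive_tool", "arguments": {
  "motion": [
    {"hand": 0.5, "xyz": [0, 0, 0.01], "spin": 0},
    {"hand": 0.5, "xyz": [0, 0, 0.03], "spin": 0},
    {"hand": 0.5, "xyz": [0, 0, 0.06], "spin": 0},
    {"hand": 0.5, "xyz": [0, 0, 0.1], "spin": 0},
    {"hand": 0.5, "xyz": [0, 0, 0.14], "spin": 0}
  ]
}}

```text
time_s: 13.6
tool_pos: [0.4779, 0.1342, 0.225]
orientation: [-2.334, -2.103, 0.001]
ft_force: [0.2, 1.8, 0.1]
finger_gap: 0.044
finger_force: 0.0
```

>>> {"name": "drive_tool", "arguments": {
  "motion": [
    {"hand": 0.5, "xyz": [-0.03, 0.04, 0], "spin": 0},
    {"hand": 0.5, "xyz": [-0.06, 0.08, 0], "spin": 0},
    {"hand": 0.5, "xyz": [-0.09, 0.12, 0], "spin": 0},
    {"hand": 0.5, "xyz": [-0.11, 0.16, 0], "spin": 0},
    {"hand": 0.5, "xyz": [-0.11, 0.2, 0], "spin": 0}
  ]
}}

```text
time_s: 14.1
tool_pos: [0.3657, 0.3352, 0.2241]
orientation: [-2.332, -2.104, 0.001]
ft_force: [1.0, -0.4, -1.1]
finger_gap: 0.0437
finger_force: 0.0
```

```bash
python3 - <<'E'
from h import *
for n in("top","side"):
    p,d=arm.capture(n);W=world(n,d);h=cv2.cvtColor(p,cv2.COLOR_RGB2HSV);H,S=h[...,0],h[...,1]
    r=near(W,(d>0),(.478,.134),.12)
    m=r&(H>=24)&(H<=34)&(S>150)&near(W,d>0,(.478,.134),.05);X=W[m];w=X[X[:,2]>.095];f=X[(X[:,2]>.07)&(X[:,2]<.084)]
    red=r&((H<4)|(H>176))&(S>180)&(h[...,2]>120)&near(W,d>0,(.478,.134),.065)
    print(n,"wing",rect(w),w[:,2].max(),"flange",rect(f),np.median(f[:,2]),"lid z",np.median(W[red][:,2]))
    if n=="side": cv2.imwrite("pics/side3.png",cv2.resize(p[130:230,150:280,::-1],(780,600)))
E
```

```text
top wing (array([478. , 132.8]), array([43.4, 12.8]), 83.9) 0.12181002186586953 flange (array([478.3, 133.3]), array([70.5, 70.6]), 49.5) 0.07854933820136381 lid z 0.07254279813417983
side wing (array([480.2, 131.8]), array([46.1, 14.2]), 79.9) 0.12327463470825362 flange (array([479. , 131.6]), array([70. , 68.4]), 56.1) 0.07777478291490203 lid z 0.07225863637213817
```

View pics/side3.png

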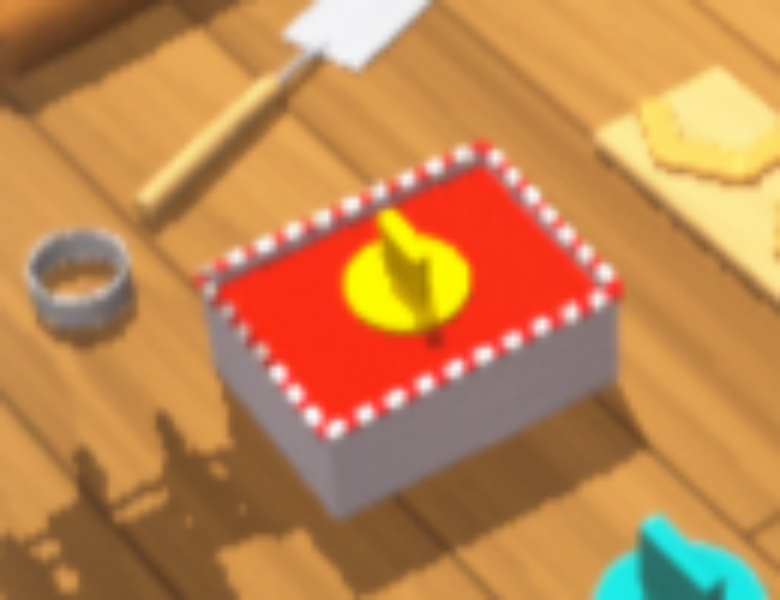

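The yellow key stands upright on the lid at (405,285), with its wing square to the slot. The lid is about 3 mm down and the gripper is well clear.

```bash
python3 -c "
from rig import arm
print(arm.job_done())"
```

```text
the job is handed in; nothing more can be done
None
```

The tin is locked and the job is handed in: the yellow key's bar is in its notch, turned about 90°, the lid is held about 3 mm down, and the gripper is clear (no verdict was returned).

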